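# Pack the spare plug adapter and press the storage tub's lid home

## Task

Tidy the desk: lay the loose plug adapter on the floor of the storage tub beside the one already there, then fetch the lid from the sloping tablet stand, lower it (do not drop it) onto the tub and press it down until it is fully home and level on the rim all round. Let go of everything at the end, and leave the router, mug, mouse and phone where they are.

Things in the scene. Friction and masses are not known exactly. Their poses are not given: they have to be found in the camera images.
- tub: open grey plastic storage tub, fixed to the desk left or right of the middle. Origin: centre of its underside; x along its short side (120 mm at the rim), y along its long side (190 mm). Rim top 60 mm above the desk; the 12 mm wide rim leaves an opening of 96 (x) by 166 (y) mm; below the rim the inside is 104 by 174 mm; floor 5 mm thick
- tub_rim (a point): centre of the tub's mouth, level with the rim's top. On the rim's corners (x +-53.5, y +-88.5 mm) sit four black rubber catches, 10 by 10 mm, standing 7 mm proud; each slides down flush when pushed with about 5 N and stays down. A lid laid on them rests loose, 7 mm too high, until every corner is pressed home
- lid: loose white lid, 0.13 kg, at first lying on the sloping stand. Origin: centre of its underside; z out of its top, x short side, y long side. A stepped plug (162 y by 92 x mm, 153 by 83 at the bottom, 11 mm deep), then a plate 190 by 120 mm, z = 11 to 17 mm, then the bar handle. Fits either way round. Seated, its origin is 49 mm above the tub's; loose on the catches, 56
- lid_grip (a point): point in the lid's bar handle, on the lid's z axis, 35 mm above the lid's origin. The handle is 60 mm long (along the lid's y), 14 mm thick (along x) and stands from z = 17 to 45 mm in the middle of the lid
- stand: sloping dark metal tablet stand, fixed left or right of the middle, 200 (y) by 165 (x) mm. Origin: centre of its underside; the slope faces its -x side, which is turned away from the robot, and rises at 32 degrees towards its +x, from the lip (22 mm high) at x = -65, z = 18 mm to the upper edge at x = 62, z = 97 mm. Behind, at x = 82 mm, a 12 mm post carries a light bar
- stand_light (a point): centre of the slim fixed light bar (24 mm deep, 190 mm long along the stand's y, 12 mm thick) that hangs 231 mm above the desk over the lid on the stand, held by a rod from the post behind it; it leaves no room for a tool pointing straight down at the lid's handle
- adapter: loose black plug adapter, 0.09 kg, lying on the desk in the middle, ahead of or behind the mug: a brick 62 (x) by 36 (y) by 28 (z) mm with two brass pins that stick 15 mm out of its +x end. Origin: centre of the brick's underside; z up
- adapter_mid (a point): centre of the loose adapter's brick, 14 mm above its origin
- spare: the same kind of plug adapter, already lying loose on the tub's floor towards the tub's +y end, roughly along the tub's short side; same size, origin and axes as the other
- spare_mid (a point): centre of that adapter's brick, 14 mm above its origin
- mug: white mug, 80 mm across, 92 mm tall, handle at its +y side; bystander, origin at the centre of its underside
- mouse: black computer mouse, about 70 by 64 by 35 mm; bystander, origin under its middle
- phone: phone lying flat, 72 (x) by 150 (y) by 9 mm; bystander, origin at the centre of its underside
- router_front (a point): middle of the front lower edge of the white router, whose case reaches 135 mm back from it (x), 105 mm to either side (y) and 34 mm up, with two upright aerials 170 mm tall behind (x = 148, y = +-90 mm); bystander

How it is judged:
By the outcome, as a careful person would: the job done as asked, in the order asked, and still so for the second after the job is handed in, with the robot touching nothing.
It also fails if it takes over 70 s, if anything falls off the work surface, if the arm or the gripper's body presses on something with over 40 N, if the wrist force passes 120 N, or if a joint passes its speed limit or range.

## Robot

A 7-joint arm with a two-finger parallel gripper is mounted at the origin on the work surface. World frame = base frame: x ahead of the robot, y to its left, z up, the work surface at z = 0. Lengths are in m, angles in rad, forces in N, time in s.
With the tool pointing down it reaches from about 0.425 to 0.925 m from the base axis. Payload 6.8 kg.
Tool frame: the origin (TCP) lies between the finger pads, 19 mm behind the fingertips; this is the grasp point; z points along the fingers, y is the direction in which the jaws open and shut (so a half turn about z gives the same grasp; the last joint's range is limited). The gripper opens to 85 mm and grips with 20 to 120 N. Pads are 22 mm wide; open, the fingers measure 114 mm over their backs; the gripper's body (76 mm by 85 mm) begins 54 mm behind the grasp point. The pads swing forward as they close: fully open they stand 13 mm farther back than shut.
Start: joints at [-1.37, 0.477, 0.022, 1.555, -0.011, 1.109, -0.083], TCP at [0.205, 0.643, 0.25] pointing down, gripper open.
Joint ranges: [-2.96, 2.96], [-0.34, 2.1], [-1.41, 1.46], [0.24, 2.44], [-1.37, 4.51], [0.17, 1.92], [-2.96, 2.96]. Speed limits (rad/s): [2.39, 2.39, 3.14, 3.14, 3.14, 3.14, 3.14].

## Interface

Orientations are given as a unit quaternion [w, x, y, z].
In Python, from station import bot gives the robot as it stands. The module is installed in compiled form; this text tells all that it offers.
- The arm moves only by the tool drive_tool, never from a script. Its argument "series" is one flat list of numbers, 7 for each row, row after row: the opening, from -1 (shut) to 1 (fully open), then the shift along the tool's x, y, z in mm, then the turn, a rotation vector about the tool's x, y, z in rad. In form: [jaw, x, y, z, wx, wy, wz, jaw, x, y, z, wx, wy, wz, ...]. A call has 1 to 12 rows; each row shifts and turns the commanded pose from where the row before left it, along the tool's axes as they then stand; what a row does not reach is not made up. A row lasts 1/8 s, in which the tool goes at most 62.5 mm and 10.7 degrees, less where a joint would pass 70% of its speed; a pose out of reach is approached as far as the arm can. A call with a gripper value outside its range is refused whole. The fingers move at their own pace and stop on an object; "force" is the grip in N (left out, the last holds). Time passes only in rows, so rows that do not move let the fingers close. It gives the time, the measured TCP pose, the force and the opening at its end, in the units of the state.
- bot.get_obs(): the state, without advancing time (a new reading comes with each control period).
- bot.read_camera(name): name is "scene" or "side" or "wrist"; returns a dict with "pixels" (480x640x3 uint8, blue, green, red), "camera_matrix" (3x3 intrinsics, pixels), "rvec" (rotation vector, rad) and "tvec" (3), from world to camera coordinates, as OpenCV has them. Camera axes: x right, y down, z forward; pixel columns grow to the right and rows downward; lengths in m; the calibration is good to about 2 mm. A picture is of the moment at which its call begins. There is no depth.
- bot.hand_in(): hands the job in, once; it reports no verdict.
The state is a dict: "t": time; "q": joint angles; "joint_vel": joint speeds; "joint_torque": joint torques, N m; "eef_pos": TCP position; "tool_rot": TCP orientation; "contact_force": force on the tool from outside, world axes, zero at the start; "torque": the same for the moment, N m; "gripper_width": opening from 0.0 (shut) to 1.0 (fully open).
Only numpy, scipy, OpenCV 4.12 (cv2) and the standard library are available. Lean on these libraries where they do the work, as an engineer would, in place of code of your own. Each camera call takes 0.05 s, during which the arm holds its last target. There are 200 camera calls.

## Working session

There is one attempt and no reset: what is moved stays moved. The work goes in short steps, Python scripts to look and compute and a tool call to move; the robot and the scene stay as the last step left them, time stands still between calls to the robot, and variables do not carry over. Pictures are saved under pics/ and viewed, about 8 in all and at most 12, crops included, and the job is handed in when it is done.

Besides the shell and the picture viewer there is one more tool, called after "Request:" as name(argument=value, ...) on one line, values as JSON. drive_tool: Moves the arm, as the interface text tells. Its arguments: {"type":"object","properties":{"series":{"type":"array"},"force":{"type":"number"}},"required":["series"]}

```bash
mkdir -p pics
cat > h.py <<'E'
import numpy as np, cv2
from station import bot
from scipy.spatial.transform import Rotation as R
def cam(n,f=None):
    c=bot.read_camera(n)
    if f: cv2.imwrite('pics/'+f,c['pixels'])
    np.savez('cam_%s.npz'%n,K=c['camera_matrix'],r=c['rvec'],t=c['tvec'])
    return c
def ld(n): 
    d=np.load('cam_%s.npz'%n); return d['K'],d['r'].ravel(),d['t'].ravel()
def proj(n,P):
    K,r,t=ld(n); return cv2.projectPoints(np.float64(P).reshape(-1,1,3),r,t,K,None)[0][:,0]
def ray(n,uv,z):
    K,r,t=ld(n); M=cv2.Rodrigues(r)[0]
    uv=np.float64(uv).reshape(-1,2); d=np.c_[uv,np.ones(len(uv))]@np.linalg.inv(K).T@M
    c=-M.T@t; return c+d*((np.asarray(z)-c[2])/d[:,2])[:,None]
def st():
    o=bot.get_obs(); return o
E
python3 - <<'E'
from h import *
for n in ['scene','side','wrist']: 
    cam(n,n+'0.png'); K,r,t=ld(n); print(n,-cv2.Rodrigues(r)[0].T@t,K[0,0])
o=st(); print({k:np.round(v,3) for k,v in o.items()})
E
```

```text
scene [1.13784424 0.75705431 1.56478135] 583.6418634627479
side [ 0.40788643 -1.1091653   1.07025756] 541.7947109240981
wrist [0.12489423 0.66884635 0.37215265] 345.3932942232464
{'t': np.float64(0.15), 'q': array([-1.37 ,  0.478,  0.022,  1.556, -0.012,  1.109, -0.083]), 'joint_vel': array([-0.   , -0.002, -0.001, -0.003,  0.001,  0.   , -0.001]), 'joint_torque': array([ 3.0000e-03, -5.9692e+01,  1.6100e+00, -2.8149e+01,  1.3000e-02,
        7.0000e-03,  0.0000e+00]), 'eef_pos': array([0.205, 0.643, 0.249]), 'tool_rot': array([-0.   ,  0.154,  0.988, -0.001]), 'contact_force': array([-0.085,  0.564,  0.041]), 'torque': array([0.004, 0.004, 0.01 ]), 'gripper_width': np.float64(1.001)}
```

View pics/scene0.png

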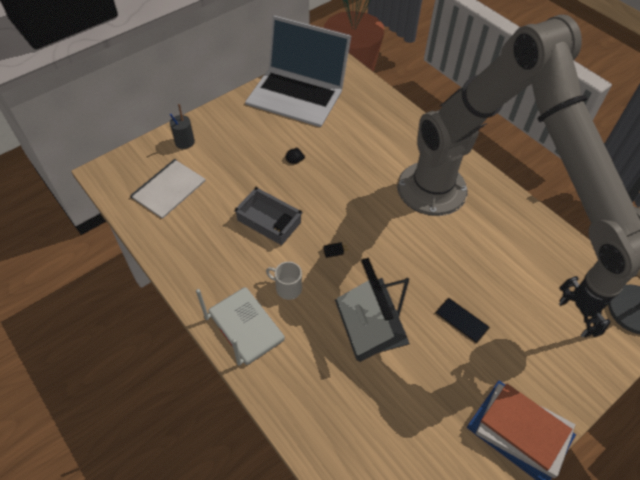

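View pics/side0.png

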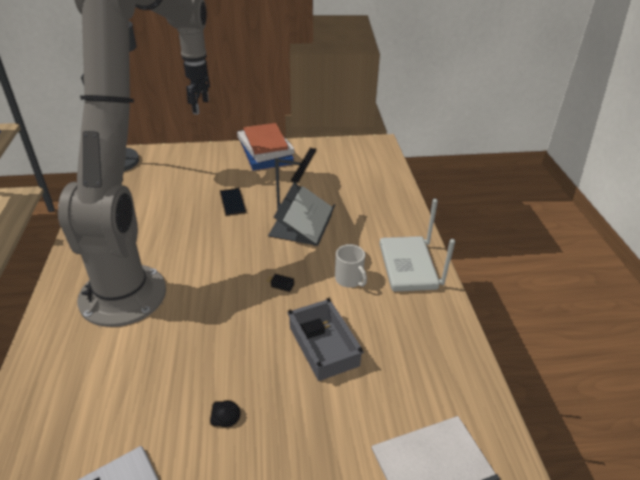

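Scene view: tub about (268,215), with the spare in it at (283,220); loose adapter (334,250); mug (288,280); stand and lid (370,315); phone (462,320). The side view agrees: tub (325,338), adapter (283,283), lid (305,215). Next come rough positions.

Run:
```python
from h import *
print('adapter',ray('scene',[334,250],.014),ray('side',[283,283],.014))
print('tub corners',ray('scene',[[257,189],[301,212],[280,242],[236,213]],.06), ray('side',[[291,312],[328,301],[361,355],[320,376]],.06))
print('stand',ray('scene',[[338,298],[357,357],[407,345]],.01))
print('mug',ray('scene',[288,265],.092),'light',ray('scene',[[366,263],[390,318]],.231),ray('side',[[313,151],[294,183]],.231))
def crop(n,b,s,f):
    im=cv2.imread('pics/%s0.png'%n); x0,y0,x1,y1=b
    cv2.imwrite('pics/'+f,cv2.resize(im[y0:y1,x0:x1],None,fx=s,fy=s,interpolation=cv2.INTER_CUBIC)); return cv2.resize(im[y0:y1,x0:x1],None,fx=s,fy=s,interpolation=cv2.INTER_CUBIC)
a=crop('scene',(225,180,425,380),3,'a.png'); 
b=crop('side',(260,140,390,390),3,'b.png')
a=crop('scene',(225,180,425,365),2.0,'a.png')
b=crop('scene',(225,180,425,365),4*.75,'c.png')
s=crop('side',(260,140,370,390),2.2,'d.png')[:550]
m=np.zeros((600,800,3),np.uint8); x=crop('scene',(225,180,415,365),2.9,'a.png'); m[:x.shape[0],:x.shape[1]]=x; m[:s.shape[0],800-s.shape[1]:]=s
cv2.imwrite('pics/m.png',m)
```

```text
adapter [[4.36733890e-01 2.03579068e-04 1.40000000e-02]] [[ 0.44722693 -0.00915066  0.014     ]]
tub corners [[ 0.50339464 -0.3235731   0.06      ]
 [ 0.44724062 -0.1570898   0.06      ]
 [ 0.57080729 -0.10471845  0.06      ]
 [ 0.61466525 -0.28359595  0.06      ]] [[ 0.45924819 -0.16420432  0.06      ]
 [ 0.55721582 -0.13478946  0.06      ]
 [ 0.61209554 -0.31552017  0.06      ]
 [ 0.51007469 -0.36507904  0.06      ]]
stand [[0.53666125 0.1398452  0.01      ]
 [0.61632347 0.31920147 0.01      ]
 [0.47927702 0.38078657 0.01      ]]
mug [[ 0.61361408 -0.00522035  0.092     ]] light [[0.49379607 0.19209966 0.231     ]
 [0.55538815 0.35377134 0.231     ]] [[0.56580673 0.33652136 0.231     ]
 [0.49431983 0.16476082 0.231     ]]
```

View pics/m.png

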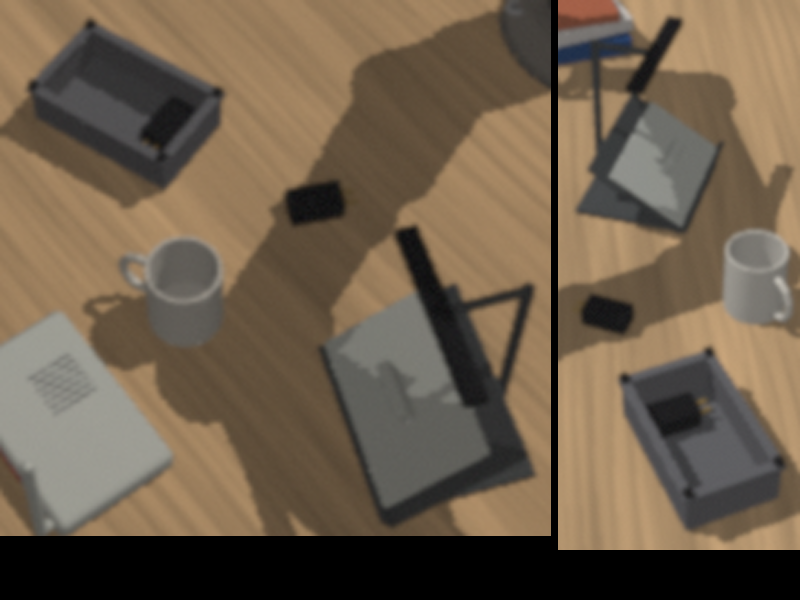

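Closer views: tub catches, lid on the stand under the light bar, and the adapter with its pins unclear. I'll fit the tub and light bar from both cameras.

```bash
cat > fit.py <<'E'
from h import *
from scipy.optimize import least_squares
def fit(obs,x0,free=None):
    # obs: list of (cam, local pts, pix)
    f=lambda p: np.concatenate([(proj(n,R.from_euler('z',p[2]).apply(L)+[p[0],p[1],0])-px).ravel() for n,L,px in obs])
    s=least_squares(f,x0); return s.x,np.abs(s.fun).max()
E
python3 - <<'E'
from fit import *
A=lambda p:np.float64(p)/2.9+[225,180]
B=lambda p:(np.float64(p)-[558,0])/2.2+[260,140]
c=np.array([[-53.5,-88.5,67],[-53.5,88.5,67],[53.5,88.5,67],[53.5,-88.5,67]])/1e3
tub=fit([('scene',c,A([[91,28],[218,93],[163,183],[35,87]])),('side',c[[1,2,3,0]],B([[625,379],[709,352],[778,461],[689,492]]))],[.53,-.22,.3])
print('tub',tub)
# light bar centre/dir: triangulate
def tri(u,v):
    P=[]
    for n in('scene','side'):
        K,r,t=ld(n); P.append(K@np.c_[cv2.Rodrigues(r)[0],t])
    X=cv2.triangulatePoints(P[0],P[1],np.float64(u).reshape(2,1),np.float64(v).reshape(2,1)); return (X[:3]/X[3]).ravel()
print('light',tri(A([441,316]),B([655,56])),'ends',tri(A([407,230]),B([635,92])),tri(A([475,403]),B([675,20])))
print('adapter',tri(A([314,202]),B([608,314])))
# lid corners on slope upper left/lower
print('lip ends',tri(A([322,347]),B([685,230])),tri(A([388,520]),B([720,145])))
print('upper near',tri(A([455,290]),B([592,170])))
E
```

```text
tub (array([ 0.53475663, -0.22736308,  0.30424672]), np.float64(8.832521022114605))
light [0.52702014 0.26789921 0.22589507] ends [0.49207204 0.18010229 0.22807109] [0.56365334 0.35296352 0.23035876]
adapter [ 0.44183317 -0.00359585  0.01270491]
lip ends [0.55542954 0.14386789 0.02167842] [0.62870381 0.33076609 0.02689246]
upper near [0.43337357 0.20412939 0.08858152]
```

Request:
drive_tool(series=[1,0,0,-50,0,0,0,1,0,0,-50,0,0,0,1,0,0,-50,0,0,0,1,0,0,-30,0,0,0,1,-42,-32,0,0,0,0,1,-42,-32,0,0,0,0,1,-42,-32,0,0,0,0,1,-42,-32,0,0,0,0,1,-42,-32,0,0,0,0,1,-42,-32,0,0,0,0,1,-42,-32,0,0,0,0,1,-42,-32,0,0,0,0], force=40)

```text
t: 1.65
eef_pos: [0.4481, 0.2954, 0.4299]
tool_rot: [-0.0, 0.154, 0.988, 0.0]
contact_force: [0.4, 0.5, 0.5]
gripper_width: 0.999
```

Request:
drive_tool(series=[1,-21,-53,0,0,0,0,1,-21,-53,0,0,0,0,1,-21,-53,0,0,0,0,1,-21,-53,0,0,0,0,1,-21,-53,0,0,0,0,1,-21,-53,0,0,0,0,1,-21,-53,0,0,0,0,1,0,0,0,0,0,0,1,0,0,0,0,0,0])

```text
t: 2.78
eef_pos: [0.4746, -0.1005, 0.4298]
tool_rot: [-0.0, 0.154, 0.988, 0.0]
contact_force: [0.2, 1.2, -0.4]
gripper_width: 1.001
```

```bash
cat >> h.py <<'E'
def go(p,Rt=None,name=''):
    """print shift in present tool axes (mm) and then turn"""
    o=bot.get_obs(); q=np.array(o['tool_rot']); R0=R.from_quat(q[[1,2,3,0]])
    d=R0.inv().apply(np.array(p)-o['eef_pos'])*1e3
    w=(R0.inv()*Rt).as_rotvec() if Rt is not None else None
    print(name,'t',round(float(o['t']),2),'pos',np.round(o['eef_pos'],4),'shift',np.round(d,1),'turn',None if w is None else np.round(w,3))
def down(yaw): # tool down, tool y axis at world angle yaw
    y=np.array([np.cos(yaw),np.sin(yaw),0]); z=np.array([0,0,-1.]); return R.from_matrix(np.c_[np.cross(y,z),y,z])
E
python3 - <<'E'
from h import *
cam('wrist','w1.png'); print({k:np.round(v,3) for k,v in st().items()})
E
```

```text
{'t': np.float64(2.825), 'q': array([-5.310e-01,  1.000e-03,  6.220e-01,  1.763e+00, -1.000e-03,
        1.378e+00,  1.355e+00]), 'joint_vel': array([-0.011,  0.001, -0.011, -0.   ,  0.002, -0.001,  0.003]), 'joint_torque': array([ 9.4500e-01, -2.3996e+01,  8.1100e-01, -3.0918e+01,  9.5000e-02,
        9.0000e-03,  1.0000e-03]), 'eef_pos': array([ 0.475, -0.1  ,  0.43 ]), 'tool_rot': array([-0.   ,  0.153,  0.988,  0.   ]), 'contact_force': array([-0.248,  0.603, -0.516]), 'torque': array([ 0.013, -0.034,  0.016]), 'gripper_width': np.float64(0.999)}
```

View pics/w1.png

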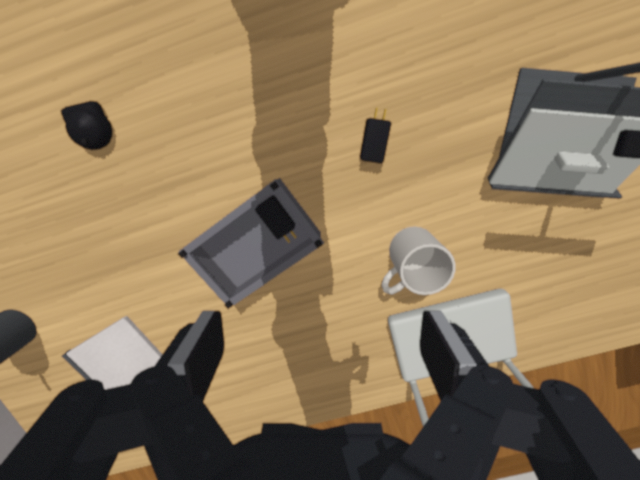

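The wrist view is clear. The adapter is at (375,141), pins up at (380,113). Tub catches are at (275,185), (319,243), (229,303) and (184,253). The spare is at (275,217), pins towards (290,240), and the lid handle at (580,160).

Run:
```python
from fit import *
c=np.array([[-53.5,-88.5,67],[-53.5,88.5,67],[53.5,88.5,67],[53.5,-88.5,67]])/1e3
A=lambda p:np.float64(p)/2.9+[225,180]
W=('wrist',c,[[184,253],[275,185],[319,243],[229,303]])
print('tub w',fit([W],[.53,-.22,.3]))
t,_=fit([W,('scene',c,A([[35+56,28],[218,93],[160,157],[35,87]]))],[.53,-.22,.3]); print('tub both',t,_)
a=ray('wrist',[[365,119],[390,122],[383,162],[361,160],[375,141]],.028); print('adapter top',a[:,:2].round(3)); 
l=a[:2].mean(0)-a[2:4].mean(0); print('centre',a[:4].mean(0),'yaw',np.arctan2(l[1],l[0]),'len',np.linalg.norm(l), np.linalg.norm(a[0]-a[1]))
s=ray('wrist',[[257,200],[276,195],[294,228],[274,239]],.033); l=s[2:].mean(0)-s[:2].mean(0)
loc=R.from_euler('z',-t[2]).apply(s-[t[0],t[1],0]); print('spare local',loc.round(3),'yaw rel',np.arctan2(l[1],l[0])-t[2])
y=np.arctan2(*(a[:2].mean(0)-a[2:4].mean(0))[1::-1])
go([*a[:4].mean(0)[:2],.2],down(y+np.pi/2),'adapter A'); go([*a[:4].mean(0)[:2],.2],down(y-np.pi/2),'adapter B')
```

```text
tub w (array([ 0.52813708, -0.22760028,  0.31302634]), np.float64(1.4627768318526364))
tub both [ 0.52840558 -0.22677184  0.31275341] 2.5167875019489827
adapter top [[ 0.406 -0.013]
 [ 0.42   0.021]
 [ 0.472 -0.003]
 [ 0.459 -0.033]
 [ 0.439 -0.007]]
centre [ 0.43923539 -0.00713055  0.028     ] yaw 2.741896617047006 len 0.05699647398390049 0.03626856851076261
spare local [[-0.05   0.043  0.033]
 [-0.039  0.071  0.033]
 [ 0.019  0.062  0.033]
 [ 0.015  0.026  0.033]] yaw rel -0.21613392457003636
adapter A t 2.83 pos [ 0.4747 -0.0997  0.4297] shift [ 61.7  77.5 229.8] turn [ 1.000e-03  0.000e+00 -3.049e+00]
adapter B t 2.83 pos [ 0.4747 -0.0997  0.4297] shift [ 61.7  77.5 229.8] turn [ 0.    -0.001  0.093]
```

Request:
drive_tool(series=[1,9,11,40,0,0,0.093,1,9,11,50,0,0,0,1,9,11,50,0,0,0,1,9,11,50,0,0,0,1,9,11,50,0,0,0,1,9,11,50,0,0,0,1,8,11,40,0,0,0,1,0,0,0,0,0,0])

```text
t: 3.82
eef_pos: [0.4441, -0.0045, 0.0979]
tool_rot: [-0.003, 0.197, 0.98, -0.001]
contact_force: [0.2, -0.9, 0.2]
gripper_width: 0.999
```

Run:
```python
from h import *
go([.439,-.0065,.024],down(2.742-np.pi/2))
```

```text
t 3.83 pos [ 0.4441 -0.0045  0.0979] shift [ 3.5 -3.6 73.9] turn [-0.003 -0.006  0.002]
```

Request:
drive_tool(series=[1,4,-4,30,0,0,0,1,0,0,30,0,0,0,1,0,0,14,0,0,0,1,0,0,0,0,0,0,-1,0,0,0,0,0,0,-1,0,0,0,0,0,0,-1,0,0,0,0,0,0,-1,0,0,0,0,0,0,-1,0,0,0,0,0,0])

```text
t: 4.95
eef_pos: [0.4419, -0.0083, 0.0269]
tool_rot: [0.001, 0.2, 0.98, 0.001]
contact_force: [-2.3, 0.6, 9.9]
gripper_width: 0.413
```

Request:
drive_tool(series=[-1,0,0,-20,0,0,0,-1,0,0,-40,0,0,0,-1,0,0,-50,0,0,0,-1,0,0,-50,0,0,0,-1,0,0,0,0,0,0])

```text
t: 5.58
eef_pos: [0.4434, -0.0082, 0.1892]
tool_rot: [0.003, 0.199, 0.98, 0.002]
contact_force: [0.1, 0.5, -2.0]
gripper_width: 0.408
```

Run:
```python
from h import *
t=np.array([.5283,-.2270]);y=.313
Rz=R.from_euler('z',y)
p=Rz.apply([.005,-.028,0])[:2]+t
go([*p,.15],down(y+np.pi-np.pi/2)); cam('wrist','w2.png')
```

```text
t 5.58 pos [ 0.4434 -0.0082  0.1892] shift [-185.6 -186.3   39.2] turn [ 0.003  0.007 -0.715]
```

View pics/w2.png

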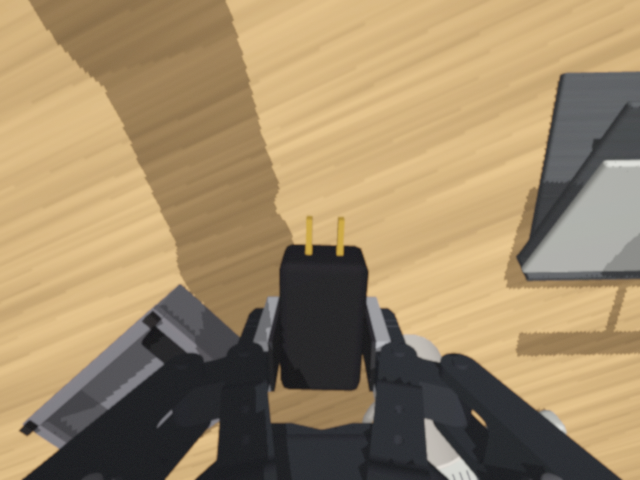

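The adapter is held square with pins forward (brick at (322,318)). I'll move over the tub and turn.

Request:
drive_tool(series=[-1,-31,-31,0,0,0,0,-1,-31,-31,0,0,0,0,-1,-31,-31,0,0,0,0,-1,-31,-31,0,0,0,0,-1,-31,-31,0,0,0,0,-1,-31,-31,0,0,0,0,-1,0,0,10,0,0,-0.179,-1,0,0,10,0,0,-0.179,-1,0,0,10,0,0,-0.179,-1,0,0,10,0,0,-0.178,-1,0,0,0,0,0,0])

```text
t: 7.0
eef_pos: [0.5379, -0.2518, 0.1434]
tool_rot: [-0.002, -0.155, 0.988, 0.001]
contact_force: [-0.6, 0.2, -1.0]
gripper_width: 0.413
```

Run:
```python
from h import *
# brick ends relative to TCP in tool x, from w2 (cam npz is w2)
q=R.from_quat([.199,.98,.002,.003]); 
print('brick in tool', q.inv().apply(ray('wrist',[[324,250],[322,388]],[.19,.19])-[.4434,-.0082,.1892]).round(4))
t=np.array([.5283,-.2270]);y=.313
Rz=R.from_euler('z',y)
p=Rz.apply([.005,-.028,0])[:2]+t
go([*p,.032],down(y+np.pi-np.pi/2)); c=cam('wrist','w3.png');
```

```text
brick in tool [[ 0.0397  0.0014 -0.001 ]
 [-0.0246  0.0007 -0.0007]]
 t 7.0 pos [ 0.5379 -0.2518  0.1434] shift [ -3.9  -1.8 111.4] turn [ 0.003 -0.004 -0.002]
```

View pics/w3.png

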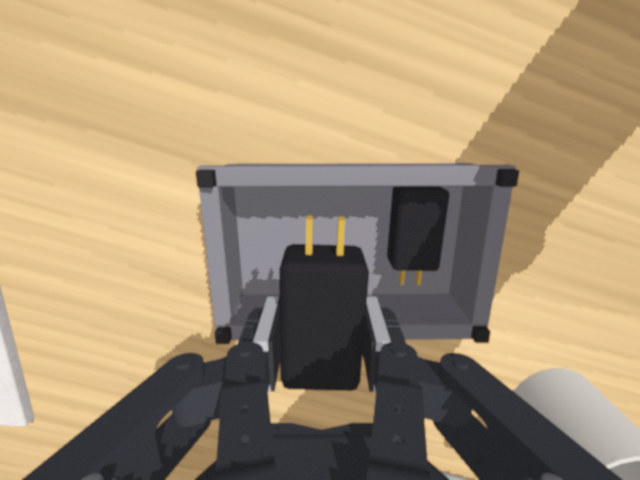

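The tub now fills the view, with catches at (206,178), (507,178), (481,334) and (223,334) and the spare at (418,230). The brick sits 7 mm towards the pins in the grip. I'll refit the tub.

Run:
```python
from fit import *
c=np.array([[-53.5,-88.5,67],[-53.5,88.5,67],[53.5,88.5,67],[53.5,-88.5,67]])/1e3
t,e=fit([('wrist',c,[[206,178],[507,178],[481,334],[223,334]])],[.53,-.22,.3]); print('tub',t,e)
Rz=R.from_euler('z',t[2]); y=t[2]
s=ray('wrist',[[393,187],[448,187],[439,270],[389,268]],[.033,.033,.033,.033]); print('spare',Rz.inv().apply(s-[t[0],t[1],0]).round(3))
p=Rz.apply([.012,-.028,0])+[t[0],t[1],.032]
go(p,down(y+np.pi/2))
```

```text
tub [ 0.52888063 -0.23187225  0.31153602] 4.0370927022852925
spare [[-0.042  0.028  0.033]
 [-0.042  0.066  0.033]
 [ 0.019  0.066  0.033]
 [ 0.018  0.029  0.033]]
 t 7.05 pos [ 0.5385 -0.2521  0.1443] shift [ -9.4  -6.  112.2] turn [ 0.002 -0.003 -0.002]
```

Request:
drive_tool(series=[-1,-5,-2,0,0,0,0,-1,-4,-2,0,0,0,0,-1,0,0,30,0,0,0,-1,0,0,30,0,0,0,-1,0,0,25,0,0,0,-1,0,0,15,0,0,0,-1,0,0,7,0,0,0,-1,0,0,4,0,0,0,-1,0,0,0,0,0,0])

```text
t: 8.18
eef_pos: [0.5499, -0.2536, 0.0354]
tool_rot: [0.0, -0.156, 0.988, -0.0]
contact_force: [0.4, -0.6, -1.3]
gripper_width: 0.414
```

Request:
drive_tool(series=[-1,0,0,2,0,0,0,-1,0,0,1,0,0,0,-1,0,0,0,0,0,0])

```text
t: 8.55
eef_pos: [0.5496, -0.2534, 0.0321]
tool_rot: [0.0, -0.156, 0.988, 0.0]
contact_force: [-0.6, 0.0, -0.8]
gripper_width: 0.414
```

Request:
drive_tool(series=[-1,0,0,1,0,0,0,-1,0,0,1,0,0,0,-1,0,0,0,0,0,0])

```text
t: 8.93
eef_pos: [0.5496, -0.2535, 0.0319]
tool_rot: [0.0, -0.156, 0.988, 0.0]
contact_force: [-5.6, 3.5, 17.3]
gripper_width: 0.412
```

Contact. Release gently, then back out.

Request:
drive_tool(series=[-1,0,0,-2,0,0,0,0.1,0,0,0,0,0,0,0.1,0,0,0,0,0,0,0.1,0,0,0,0,0,0,0.1,0,0,-20,0,0,0,0.1,0,0,-30,0,0,0,0.1,0,0,-40,0,0,0,1,0,0,-50,0,0,0,1,0,0,-50,0,0,0,1,0,0,-50,0,0,0,1,0,0,0,0,0,0])

```text
t: 10.3
eef_pos: [0.5514, -0.255, 0.2779]
tool_rot: [0.004, -0.156, 0.988, -0.002]
contact_force: [1.1, -0.6, 0.1]
gripper_width: 0.998
```

Run:
```python
from h import *
c=cam('wrist','w4.png'); print(st()['eef_pos'],st()['gripper_width'])
```

```text
[ 0.55024273 -0.25412015  0.27511573] 1.0028316984696088
```

View pics/w4.png

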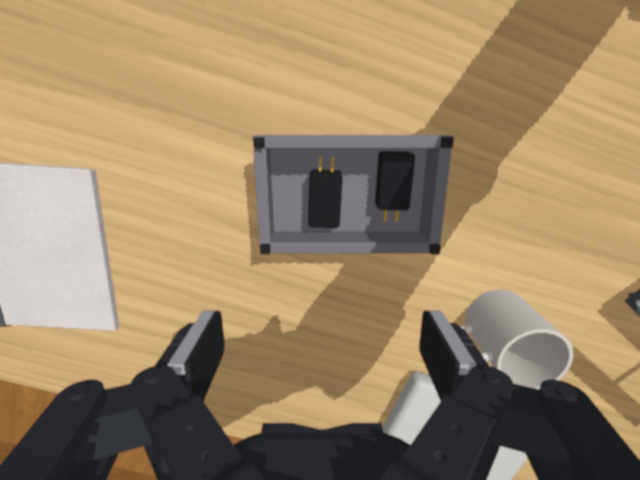

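The adapter lies flat on the tub floor at (325,198), beside the spare at (396,180). The catches are at (260,142), (446,142), (434,249) and (265,249). Next is the lid.

```bash
cat >> h.py <<'E'
def stand_tool(yaw):
    Z=R.from_euler('z',yaw); a=np.radians(32)
    y=Z.apply([np.cos(a),0,np.sin(a)]); z=Z.apply([np.sin(a),0,-np.cos(a)]); return R.from_matrix(np.c_[np.cross(y,z),y,z])
E
python3 - <<'E'
from fit import *
c=np.array([[-53.5,-88.5,67],[-53.5,88.5,67],[53.5,88.5,67],[53.5,-88.5,67]])/1e3
print('tub',fit([('wrist',c,[[260,142],[446,142],[434,249],[265,249]])],[.53,-.22,.3]))
Y=np.radians(158.3); o=np.array([.527,.263,0]); Z=R.from_euler('z',Y)
g=o+Z.apply([-.0327,0,.0795]); p=g-stand_tool(Y).as_matrix()[:,2]*.2
print('grip',g,'view',p); go(p,stand_tool(Y)); print(st()['q'])
E
```

```text
tub (array([ 0.52933354, -0.23160222,  0.3123944 ]), np.float64(2.616740132626262))
grip [0.55738264 0.25090928 0.0795    ] view [0.65585568 0.2117221  0.24910962]
 t 10.35 pos [ 0.5502 -0.2541  0.2751] shift [-243.7  410.8   26. ] turn [-0.526  0.248 -0.855]
[-0.03180124  0.36030607  0.47229042  1.72785952 -0.18285459  1.09178323
  2.38186582]
```

Request:
drive_tool(series=[1,0,0,-50,0,0,0,1,0,0,-50,0,0,0,1,-27,46,-3,0,0,0,1,-27,46,-3,0,0,0,1,-27,46,-3,0,0,0,1,-27,46,-3,0,0,0,1,-27,46,-3,0,0,0,1,-27,46,-3,0,0,0,1,-27,46,-3,0,0,0,1,-27,46,-3,0,0,0,1,-27,46,-3,0,0,0,1,0,0,0,0,0,0])

```text
t: 11.85
eef_pos: [0.6518, 0.2217, 0.3965]
tool_rot: [-0.002, -0.16, 0.987, 0.001]
contact_force: [-0.7, -0.6, 0.5]
gripper_width: 1.003
```

```bash
sed -i 's/^    y=Z.apply(\[np.cos(a),0,np.sin(a)\])/    y=-Z.apply([np.cos(a),0,np.sin(a)])/' h.py
python3 - <<'E'
from h import *
go([.656,.212,.249],down(np.radians(158.3-180)),'yaw'); go([.656,.212,.249],stand_tool(np.radians(158.3)),'all');print(st()['q'])
E
```

```text
yaw t 11.85 pos [0.6518 0.2217 0.3965] shift [ -1.4 -10.9 147.4] turn [-0.003 -0.004  2.271]
all t 11.85 pos [0.6518 0.2217 0.3965] shift [ -1.4 -10.9 147.4] turn [0.291 0.627 2.201]
[-0.61513545  0.42593613  0.29875705  1.33198933 -0.12586155  1.4051754
  1.57200599]
```

Request:
drive_tool(series=[1,0,0,0,0.0224,0.0482,0.1693,1,0,0,0,0.0224,0.0482,0.1693,1,0,0,0,0.0224,0.0482,0.1693,1,0,0,0,0.0224,0.0482,0.1693,1,0,0,0,0.0224,0.0482,0.1693,1,0,0,0,0.0224,0.0482,0.1693,1,0,0,0,0.0224,0.0482,0.1693,1,0,0,0,0.0224,0.0482,0.1693,1,0,0,0,0.0224,0.0482,0.1693,1,0,0,0,0.0224,0.0482,0.1693,1,0,0,0,0.0224,0.0482,0.1693,1,0,0,0,0.0224,0.0482,0.1693])

```text
t: 13.35
eef_pos: [0.6505, 0.2146, 0.3923]
tool_rot: [-0.217, 0.732, 0.629, -0.145]
contact_force: [-0.1, -0.6, 1.0]
gripper_width: 0.996
```

Request:
drive_tool(series=[1,0,0,0,0.0224,0.0482,0.1693,1,0,0,0,0,0,0])

```text
t: 13.6
eef_pos: [0.6514, 0.2126, 0.3917]
tool_rot: [-0.224, 0.783, 0.559, -0.153]
contact_force: [0.1, -0.1, -0.3]
gripper_width: 0.999
```

Run:
```python
from h import *
go([.656,.212,.249],stand_tool(np.radians(158.3)),'all');print(st()['q'],st()['tool_rot'])
```

```text
all t 13.6 pos [0.6514 0.2126 0.3917] shift [ -0.7  78.4 119.3] turn [0.009 0.014 0.044]
[-0.20720664  0.69500364 -0.12899036  0.97763804 -0.26636809  1.90224631
 -0.68736175] [-0.22441167  0.78327304  0.55928469 -0.15271996]
```

Request:
drive_tool(series=[1,0,20,30,0,0,0.04,1,0,20,30,0,0,0,1,0,20,30,0,0,0,1,0,18,29,0,0,0,1,0,0,0,0,0,0])

```text
t: 14.22
eef_pos: [0.6535, 0.213, 0.2475]
tool_rot: [-0.222, 0.792, 0.545, -0.159]
contact_force: [0.1, 0.0, 0.9]
gripper_width: 1.0
```

Run:
```python
from h import *
go([.656,.212,.249],stand_tool(np.radians(158.3)),'all');print(st()['q'],st()['tool_rot'])
cam('wrist','w5.png')
```

```text
all t 14.22 pos [0.6535 0.213  0.2475] shift [-0.   1.5 -2.7] turn [0.005 0.017 0.009]
[-0.2028489   0.77255004 -0.12600188  1.15465218 -0.24148667  1.66508642
 -0.64647148] [-0.22221906  0.7923916   0.54531388 -0.15927024]
```

View pics/w5.png

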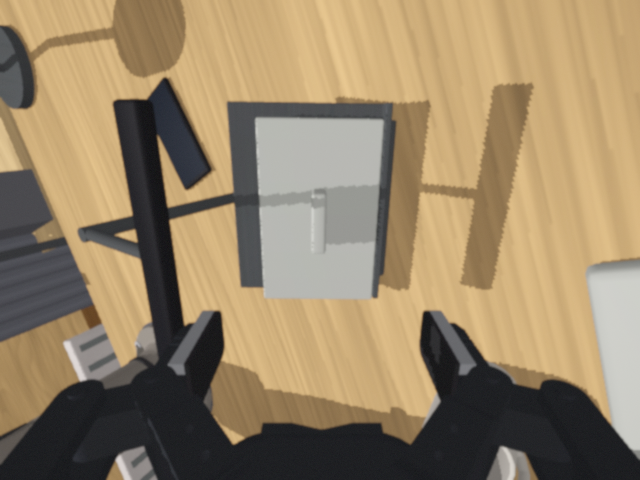

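The lid plate corners are at (256,118), (382,119), (377,298) and (265,299), with the handle from (319,190) to (319,253). The light bar is off to the left, around (150,230).

Run:
```python
from h import *
K,r,t=ld('wrist'); M=cv2.Rodrigues(r)[0]
L=np.float64([[60,-95,17],[-60,-95,17],[-60,95,17],[60,95,17],[0,-30,45],[0,30,45]])/1e3
px=np.float64([[256,118],[382,119],[377,298],[265,299],[319,190],[319,253]])
ok,rv,tv=cv2.solvePnP(L,px,K,None,flags=cv2.SOLVEPNP_SQPNP); ok,rv,tv=cv2.solvePnP(L,px,K,None,rv,tv,True)
print('res',np.abs(cv2.projectPoints(L,rv,tv,K,None)[0][:,0]-px).max())
RL=M.T@cv2.Rodrigues(rv)[0]; o=M.T@(tv.ravel()-t); print('lid',o,RL[:,2],'slope',np.degrees(np.arccos(RL[2,2])),'yaw',np.degrees(np.arctan2(RL[1,0],RL[0,0])))
# constrained: tilt 32, x,y,yaw; lid plane known? free x,y,z,yaw
from scipy.optimize import least_squares
def Rl(y): return (R.from_euler('z',y)*R.from_euler('y',-32,degrees=True))
s=least_squares(lambda p:(proj('wrist',Rl(p[3]).apply(L)+p[:3])-px).ravel(),[.54,.258,.05,2.76]); p=s.x
print('cons',p,np.degrees(p[3]),np.abs(s.fun).max())
g=Rl(p[3]).apply([0,0,.039])+p[:3]; print('grip39',g)
go(g,stand_tool(p[3]),'to grip')
ob=st();q=np.array(ob['tool_rot']);R0=R.from_quat(q[[1,2,3,0]])
print('light in tool',[R0.inv().apply(np.array(l)-ob['eef_pos']).round(3) for l in ([.527,.268,.231],[.492,.18,.231],[.5637,.353,.231])])
```

```text
res 2.544394565242328
lid [0.53047788 0.25073548 0.04470971] [ 0.50165275 -0.14473351  0.85287557] slope 31.474177077905395 yaw 159.36316456749634
cons [0.53127595 0.25133351 0.04594427 2.78301225] 159.45485631789035 2.8142448660343007
grip39 [0.5506283  0.24408058 0.07901815]
to grip t 14.28 pos [0.6545 0.2134 0.25  ] shift [ -7.   -2.5 202.3] turn [ 0.008  0.004 -0.008]
light in tool [array([ 0.006, -0.108,  0.089]), array([-0.089, -0.109,  0.09 ]), array([ 0.098, -0.105,  0.086])]
```

Request:
drive_tool(series=[1,-3,-1,40,0,0,0,1,-2,-1,40,0,0,0,1,-2,-1,40,0,0,0,1,0,0,40,0,0,0,1,0,0,25,0,0,0,1,0,0,13,0,0,0,1,0,0,0,0,0,0])

```text
t: 15.15
eef_pos: [0.5539, 0.2442, 0.0842]
tool_rot: [-0.221, 0.793, 0.545, -0.156]
contact_force: [-0.5, -0.2, -0.1]
gripper_width: 0.998
```

Run:
```python
from h import *
go([.5506,.2441,.0790],stand_tool(2.783),'to grip'); print(st()['contact_force'])
cam('side','s1.png');cam('scene','c1.png')
a=cv2.imread('pics/s1.png')[80:260,180:360]; b=cv2.imread('pics/c1.png')[200:380,290:450]
f=lambda i,s:cv2.resize(i,None,fx=s,fy=s,interpolation=cv2.INTER_CUBIC)
cv2.imwrite('pics/v1.png',np.hstack([f(a,2.3),f(b,2.3)]))
```

```text
to grip t 15.15 pos [0.5539 0.2442 0.0842] shift [-1.2  0.1  6.1] turn [ 0.01   0.001 -0.008]
[-0.4836684  -0.21923116 -0.0769174 ]
```

View pics/v1.png

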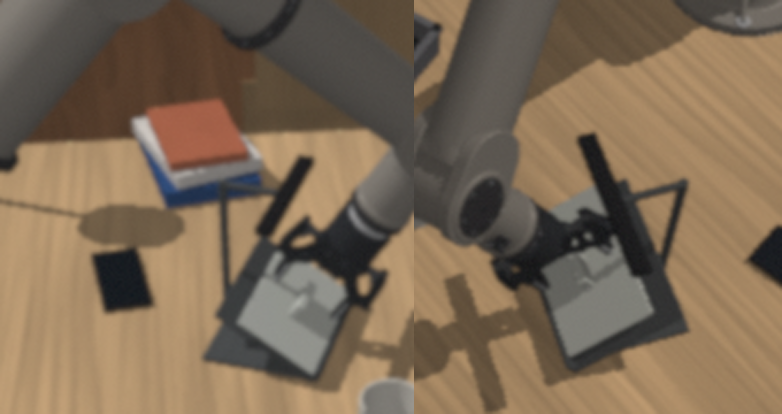

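The gripper straddles the handle, clear of the light bar. Close on it.

Request:
drive_tool(series=[1,-1,0,4,0,0,0,-1,0,0,0,0,0,0,-1,0,0,0,0,0,0,-1,0,0,0,0,0,0,-1,0,0,0,0,0,0,-1,0,0,0,0,0,0,-1,0,0,0,0,0,0,-1,0,0,0,0,0,0], force=70)

```text
t: 16.25
eef_pos: [0.5508, 0.2439, 0.0809]
tool_rot: [-0.222, 0.794, 0.544, -0.157]
contact_force: [-0.9, 0.5, 5.1]
gripper_width: 0.147
```

Request:
drive_tool(series=[-1,0,0,-10,0,0,0,-1,0,0,-20,0,0,0,-1,0,5,-30,0,0,0,-1,0,10,-30,0,0,0,-1,0,10,-40,0,0,0,-1,0,10,-40,0,0,0,-1,0,0,-30,0,0,0,-1,0,0,0,0,0,0])

```text
t: 17.25
eef_pos: [0.679, 0.1955, 0.234]
tool_rot: [-0.22, 0.795, 0.544, -0.154]
contact_force: [-0.2, -0.8, -1.3]
gripper_width: 0.151
```

Run:
```python
from h import *
cam('side','s2.png');o=st();print(o['contact_force'],o['torque'],o['gripper_width'])
y=.312; go([.66,.0,.33],down(y),'tub'); print(o['q'])
go(o['eef_pos'],stand_tool(2.783))
```

```text
[-0.27061988  1.54547036 -1.95082243] [-0.24427977 -0.62329526  0.02074254] 0.14994364234850913
tub t 17.3 pos [0.6774 0.1961 0.2324] shift [-189.9   -4.  -110.5] turn [-0.528 -0.18  -0.663]
[-0.18318752  0.81665698 -0.11628253  1.10338334 -0.23228072  1.67228822
 -0.62158647]
 t 17.3 pos [0.6774 0.1961 0.2324] shift [0. 0. 0.] turn [ 0.011  0.001 -0.01 ]
```

Request:
drive_tool(series=[-1,0,-10,-17,0,0,0,-1,0,-10,-17,-0.1056,-0.036,-0.1326,-1,0,0,0,-0.1056,-0.036,-0.1326,-1,0,0,0,-0.1056,-0.036,-0.1326,-1,0,0,0,-0.1056,-0.036,-0.1326,-1,0,0,0,-0.1056,-0.036,-0.1326,-1,0,0,0,0,0,0])

```text
t: 18.18
eef_pos: [0.6752, 0.1978, 0.2729]
tool_rot: [-0.001, 0.588, 0.809, -0.001]
contact_force: [0.1, 0.8, -1.4]
gripper_width: 0.149
```

Run:
```python
from h import *
go([.529,-.2305,.28],down(.312)); print(st()['q'])
```

```text
t 18.18 pos [0.6752 0.1978 0.2729] shift [-362.1 -271.5   -6.9] turn [-0.003 -0.001  0.002]
[-0.23778744  0.51892132 -0.20291502  1.43804532  0.10574254  1.19785451
 -0.1390687 ]
```

Request:
drive_tool(series=[-1,-20,-15,0,0,0,0,-1,-40,-30,0,0,0,0,-1,-40,-30,0,0,0,0,-1,-40,-30,0,0,0,0,-1,-40,-30,0,0,0,0,-1,-40,-30,0,0,0,0,-1,-40,-30,0,0,0,0,-1,-40,-30,0,0,0,0,-1,-40,-30,0,0,0,0,-1,-22,-16,0,0,0,0,-1,0,0,0,0,0,0])

```text
t: 19.55
eef_pos: [0.5299, -0.2345, 0.272]
tool_rot: [-0.002, 0.592, 0.806, -0.001]
contact_force: [-0.0, 0.6, -1.0]
gripper_width: 0.149
```

Run:
```python
from h import *
go([.529,-.2305,.15],down(.312)); print(st()['q'])
cam('wrist','w6.png'); print(st()['tool_rot'])
```

```text
t 19.55 pos [ 0.5299 -0.2345  0.272 ] shift [  3.9   0.8 122. ] turn [-0.004 -0.002 -0.008]
[ 0.36676391  0.3045625  -0.07249629  1.75855973  0.02546615  1.08330261
  0.58983685]
[-1.69954531e-03  5.90315450e-01  8.07170752e-01 -3.97923368e-04]
```

View pics/w6.png

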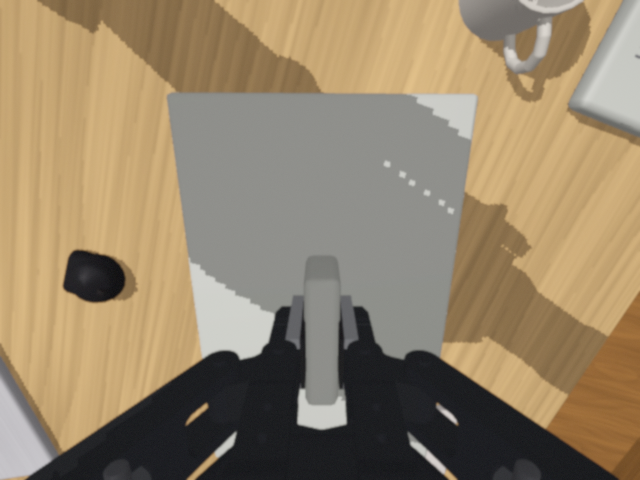

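The lid hangs square in the grip. Its far plate corners are at (168,95) and (476,95), the side edges run to (202,360) and (442,360), and the handle's near end is at (322,404). I'll fit the lid relative to the tool.

Run:
```python
from h import *
from scipy.optimize import least_squares
o=st();q=np.array(o['tool_rot']);T=R.from_quat(q[[1,2,3,0]]);p0=np.array(o['eef_pos'])
K,r,t=ld('wrist')
# lid frame: X=short(along tool y), Y=tool x, Z=-tool z ; params: offset of plate-top centre in tool (x,y,z), rotvec small
def W(P,p): return T.apply(R.from_rotvec(p[3:6]).apply(P)+p[:3])+p0
C=np.array([[.095,-.06,0],[.095,.06,0]]); E=np.array([[-.02,-.06,0],[-.02,.06,0]]) 
H=np.array([[-.030,0,-.028]])
pc=np.array([[168,95],[476,95]],float); pe=np.array([[202,360],[442,360]],float)
flip=proj('wrist',W(C,np.r_[0,0,.025,0,0,0])); print(flip)
s=1 if flip[0,0]<flip[1,0] else -1
C=C*[1,s,1];E=E*[1,s,1]
def f(p):
    c=proj('wrist',W(C,p)); e=proj('wrist',W(E,p)); r=list((c-pc).ravel())
    for i in range(2):
        d=e[i]-c[i]; d/=np.linalg.norm(d); v=pe[i]-c[i]; r.append(d[0]*v[1]-d[1]*v[0])
    r.append(proj('wrist',W(H,p))[0,1]-404)
    return np.r_[r,np.array(p[3:6])*100*[1,1,1]]
S=least_squares(f,[0,0,.025,0,0,0]);p=S.x
print('plate-top centre in tool mm',(p[:3]*1e3).round(1),'rot',p[3:].round(3),'res',S.fun.round(1))
b=W(np.array([[0,0,.017]]),p)[0]; print('lid origin',b,'z offset tcp-lid',p0[2]-b[2])
y=.312
for tub in ([.5289,-.2316],[.5283,-.2270]):
    # desired TCP such that lid centre over tub
    go(p0+np.r_[np.array(tub)-b[:2],-.122],down(y))
```

```text
[[174.14183966  91.15453254]
 [478.94184056  90.17716027]]
plate-top centre in tool mm [-1.6 -2.  22.7] rot [ 0.    -0.004  0.002] res [ 0.1 -0.3 -0.1 -0.4  1.  -1.1  1.   0.  -0.4  0.2]
lid origin [ 0.52930713 -0.234244    0.2322072 ] z offset tcp-lid 0.039732683936528346
 t 19.6 pos [ 0.5308 -0.2321  0.2719] shift [  2.4   0.7 122. ] turn [-0.003 -0.002 -0.004]
 t 19.6 pos [ 0.5308 -0.2321  0.2719] shift [  6.9   1.6 122. ] turn [-0.003 -0.002 -0.004]
```

Request:
drive_tool(series=[-1,3,1,40,0,0,-0.004,-1,0,0,50,0,0,0,-1,0,0,40,0,0,0,-1,0,0,20,0,0,0,-1,0,0,10,0,0,0,-1,0,0,0,0,0,0,-1,0,0,0,0,0,0])

```text
t: 20.48
eef_pos: [0.5317, -0.228, 0.113]
tool_rot: [0.0, 0.587, 0.81, -0.0]
contact_force: [0.2, -0.4, -0.4]
gripper_width: 0.155
```

Run:
```python
from h import *
P=[]
for i in range(4):
    cam('wrist'); P.append(st()['eef_pos'])
print(np.mean(P,0),np.std(P,0),st()['contact_force'])
go([.5289,-.2316,.0957],down(.312))
cam('side','s3.png');cam('scene','c3.png')
a=cv2.imread('pics/s3.png')[290:390,270:390]; b=cv2.imread('pics/c3.png')[175:265,215:315]
f=lambda i,w:cv2.resize(i,(400,int(400*i.shape[0]/i.shape[1])),interpolation=cv2.INTER_CUBIC)
A,B=f(a,1),f(b,1); h=max(len(A),len(B)); m=np.zeros((h,800,3),np.uint8); m[:len(A),:400]=A; m[:len(B),400:]=B
cv2.imwrite('pics/v3.png',m)
# predicted tub rim corners and lid plate corners
t=np.array([.5289,-.2316,0]);Z=R.from_euler('z',.312)
c=np.array([[-60,-95,60],[-60,95,60],[60,95,60],[60,-95,60]])/1e3
for n,off,sc in(('side',[270,290],400/120),('scene',[215,175],4)):
    print(n,((proj(n,Z.apply(c)+t)-off)*sc+([400,0] if n=='scene' else [0,0])).round(0).tolist())
```

```text
[ 0.53141951 -0.22830017  0.11299132] [1.71766100e-04 5.35716832e-05 1.26246836e-04] [ 0.44411059  0.0471578  -1.84213901]
 t 20.68 pos [ 0.5312 -0.2283  0.1128] shift [-2.4 -3.2 17.1] turn [-0.001  0.     0.004]
side [[149.0, 258.0], [48.0, 70.0], [191.0, 26.0], [305.0, 203.0]]
scene [[559.0, 42.0], [747.0, 143.0], [661.0, 244.0], [470.0, 137.0]]
```

View pics/v3.png

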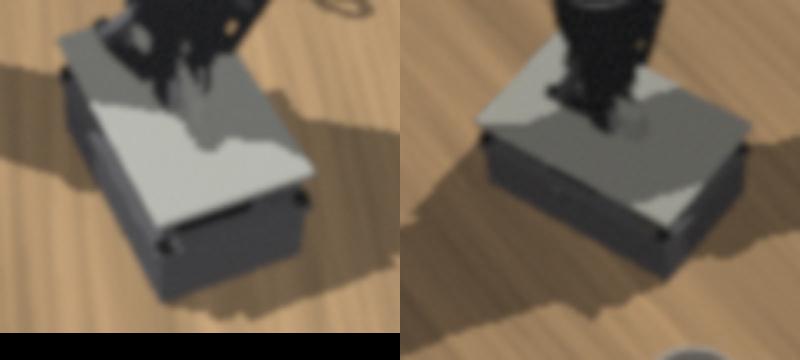

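The lid hovers over the tub. Lid corners are at (58,40), (157,228) and (313,172) in the side crop, and (475,123), (557,35), (751,126) and (668,222) in the scene crop. I'll fit lid and tub from the same views.

Run:
```python
from fit import *
S=lambda p:np.float64(p)*120/400+[270,290]
C=lambda p:(np.float64(p)-[400,0])/4+[215,175]
def cs(x,y,z,idx): 
    a=np.array([[-x,-y,z],[-x,y,z],[x,y,z],[x,-y,z]])/1e3; return a[idx]
ls=('side',cs(60,95,90.3,[1,0,3]),S([[58,40],[157,228],[313,172]]))
lc=('scene',cs(60,95,90.3,[3,0,1,2]),C([[475,123],[557,35],[751,126],[668,222]]))
ts=('side',cs(53.5,88.5,66,[1,0,3]),S([[67,75],[168,242],[300,197]]))
tc=('scene',cs(53.5,88.5,66,[3,1,2]),C([[487,139],[743,148],[663,232]]))
x0=[.53,-.23,.31]
for n,l,t in(('side',ls,ts),('scene',lc,tc),('both',0,0)):
    a,b=(fit([l],x0),fit([t],x0)) if l else (fit([ls,lc],x0),fit([ts,tc],x0))
    d=R.from_euler('z',-b[0][2]).apply([*(a[0]-b[0])[:2],0])*1e3
    print(n,'lid',a[0].round(4),round(a[1],2),'tub',b[0].round(4),round(b[1],2),'lid-tub in tub mm',d.round(1))
```

```text
side lid [ 0.5352 -0.23    0.2987] 0.6 tub [ 0.535  -0.2349  0.3269] 1.14 lid-tub in tub mm [1.8 4.6 0. ]
scene lid [ 0.5296 -0.2223  0.3453] 1.9 tub [ 0.5284 -0.2238  0.3136] 1.05 lid-tub in tub mm [1.7 1.  0. ]
both lid [ 0.5322 -0.2261  0.3263] 2.58 tub [ 0.5326 -0.2303  0.3393] 2.53 lid-tub in tub mm [1.  4.1 0. ]
```

Request:
drive_tool(series=[-1,-2.5,-1.5,5,0,0,0,-1,0,0,5,0,0,0,-1,0,0,3,0,0,0,-1,0,0,2,0,0,0,-1,0,0,0,0,0,0,-1,0,0,0,0,0,0])

```text
t: 21.52
eef_pos: [0.5302, -0.231, 0.0971]
tool_rot: [-0.001, 0.587, 0.81, -0.0]
contact_force: [-0.4, 0.2, -1.4]
gripper_width: 0.149
```

Request:
drive_tool(series=[-1,0,0,2,0,0,0,-1,0,0,1,0,0,0,-1,0,0,0,0,0,0,-1,0,0,0,0,0,0])

```text
t: 22.02
eef_pos: [0.5301, -0.231, 0.0941]
tool_rot: [-0.001, 0.587, 0.81, -0.0]
contact_force: [-0.3, -0.3, -1.4]
gripper_width: 0.156
```

Request:
drive_tool(series=[-1,0,0,1,0,0,0,-1,0,0,1,0,0,0,-1,0,0,0,0,0,0,-1,0,0,0,0,0,0])

```text
t: 22.52
eef_pos: [0.5303, -0.2309, 0.0926]
tool_rot: [-0.0, 0.587, 0.81, -0.0]
contact_force: [-1.9, 2.3, 5.9]
gripper_width: 0.154
```

Request:
drive_tool(series=[-1,0,0,1,0,0,0,-1,0,0,1,0,0,0,-1,0,0,0,0,0,0,-1,0,0,0,0,0,0])

```text
t: 23.02
eef_pos: [0.5304, -0.2311, 0.0911]
tool_rot: [-0.0, 0.587, 0.81, -0.0]
contact_force: [-3.7, 2.6, 10.3]
gripper_width: 0.152
```

Request:
drive_tool(series=[-1,1,-0.7,0,0,0,0,-1,0,0,1,0,0,0,-1,0,0,1,0,0,0,-1,0,0,0,0,0,0,-1,0,0,0,0,0,0])

```text
t: 23.65
eef_pos: [0.5304, -0.2311, 0.09]
tool_rot: [0.001, 0.587, 0.81, -0.0]
contact_force: [-2.6, 1.1, 15.2]
gripper_width: 0.15
```

Request:
drive_tool(series=[-1,0,0,1,0,0,0,-1,0,0,1,0,0,0,-1,0,0,0,0,0,0,-1,0,0,0,0,0,0])

```text
t: 24.15
eef_pos: [0.5304, -0.2311, 0.088]
tool_rot: [0.001, 0.587, 0.81, -0.0]
contact_force: [-2.5, 0.7, 15.3]
gripper_width: 0.152
```

Request:
drive_tool(series=[-1,0,0,1,0,0,0,-1,0,0,1,0,0,0,-1,0,0,0,0,0,0,-1,0,0,0,0,0,0])

```text
t: 24.65
eef_pos: [0.5303, -0.231, 0.0862]
tool_rot: [0.001, 0.587, 0.81, -0.0]
contact_force: [-4.4, 2.3, 16.6]
gripper_width: 0.152
```

Request:
drive_tool(series=[-1,0,0,1,0,0,0,-1,0,0,1,0,0,0,-1,0,0,0,0,0,0,-1,0,0,0,0,0,0])

```text
t: 25.15
eef_pos: [0.5303, -0.2309, 0.0853]
tool_rot: [0.001, 0.587, 0.81, -0.0]
contact_force: [-7.9, 4.3, 28.9]
gripper_width: 0.151
```

Run:
```python
from h import *
o=st();print(o['torque'],o['tool_rot'])
```

```text
[ 0.13759183  1.59567209 -0.22841306] [ 7.66276631e-04  5.87106466e-01  8.09509333e-01 -2.23844517e-04]
```

Request:
drive_tool(series=[-1,0,0,-2,0,0,0,0,0,0,0,0,0,0,0,0,0,0,0,0,0,0,0,0,0,0,0,0,0,0,0,-20,0,0,0,0,0,0,-40,0,0,0,-1,0,0,0,0,0,0,-1,0,0,0,0,0,0,-1,0,0,0,0,0,0,-1,0,0,0,0,0,0])

```text
t: 26.4
eef_pos: [0.5287, -0.2301, 0.143]
tool_rot: [-0.002, 0.587, 0.81, -0.001]
contact_force: [-0.5, -0.5, 0.2]
gripper_width: 0.001
```

Run:
```python
from h import *
Z=R.from_euler('z',.312)
o=st(); print(o['torque'],o['contact_force'],o['gripper_width'])
for x,y in((-50,-85),(-50,85),(50,85),(50,-85)):
    go(Z.apply([x/1e3,y/1e3,0])+[.5292,-.2312,.11],down(.312),(x,y))
cam('side','s4.png');cam('scene','c4.png')
a=cv2.imread('pics/s4.png')[290:390,270:390]; b=cv2.imread('pics/c4.png')[175:265,215:315]
f=lambda i,w:cv2.resize(i,(400,int(400*i.shape[0]/i.shape[1])),interpolation=cv2.INTER_CUBIC)
A,B=f(a,1),f(b,1); h=max(len(A),len(B)); m=np.zeros((h,800,3),np.uint8); m[:len(A),:400]=A; m[:len(B),400:]=B
cv2.imwrite('pics/v4.png',m)
```

```text
[-0.02886528  0.00661592 -0.03479481] [-0.52637491 -0.5018266   0.19453138] 0.0014392041621356026
(-50, -85) t 26.4 pos [ 0.5287 -0.2301  0.143 ] shift [-86.1 -50.1  33. ] turn [-0.003 -0.002  0.005]
(-50, 85) t 26.4 pos [ 0.5287 -0.2301  0.143 ] shift [ 83.9 -49.4  33.3] turn [-0.003 -0.002  0.005]
(50, 85) t 26.4 pos [ 0.5287 -0.2301  0.143 ] shift [83.5 50.6 33. ] turn [-0.003 -0.002  0.005]
(50, -85) t 26.4 pos [ 0.5287 -0.2301  0.143 ] shift [-86.5  49.9  32.7] turn [-0.003 -0.002  0.005]
```

Request:
drive_tool(series=[-1,-43,-25,0,0,0,0,-1,-43,-25,0,0,0,0,-1,0,0,30,0,0,0,-1,0,0,18,0,0,0,-1,0,0,4,0,0,0,-1,0,0,2,0,0,0,-1,0,0,2,0,0,0,-1,0,0,0,0,0,0])

```text
t: 27.5
eef_pos: [0.5087, -0.3275, 0.0885]
tool_rot: [-0.0, 0.587, 0.81, -0.0]
contact_force: [-0.6, -0.0, -1.5]
gripper_width: 0.003
```

Request:
drive_tool(series=[-1,0,0,1,0,0,0,-1,0,0,1,0,0,0,-1,0,0,0,0,0,0])

```text
t: 27.88
eef_pos: [0.5083, -0.3276, 0.086]
tool_rot: [-0.001, 0.587, 0.81, -0.001]
contact_force: [-0.4, 0.1, -0.3]
gripper_width: 0.0
```

Request:
drive_tool(series=[-1,0,0,1,0,0,0,-1,0,0,1,0,0,0,-1,0,0,0,0,0,0])

```text
t: 28.25
eef_pos: [0.5084, -0.3276, 0.0848]
tool_rot: [-0.001, 0.587, 0.81, -0.001]
contact_force: [-2.8, 1.8, 8.2]
gripper_width: -0.001
```

Request:
drive_tool(series=[-1,0,0,1,0,0,0,-1,0,0,0,0,0,0,-1,0,0,0,0,0,0])

```text
t: 28.62
eef_pos: [0.5084, -0.3277, 0.0848]
tool_rot: [-0.001, 0.587, 0.81, -0.001]
contact_force: [-4.8, 3.2, 15.6]
gripper_width: -0.002
```

Request:
drive_tool(series=[-1,0,0,-15,0,0,0,-1,57,0,0,0,0,0,-1,57,0,0,0,0,0,-1,56,0,0,0,0,0,-1,0,0,8,0,0,0,-1,0,0,3,0,0,0,-1,0,0,2,0,0,0,-1,0,0,1,0,0,0,-1,0,0,0,0,0,0])

```text
t: 29.75
eef_pos: [0.4559, -0.1675, 0.0848]
tool_rot: [-0.0, 0.588, 0.809, -0.001]
contact_force: [-2.9, 0.9, 6.9]
gripper_width: 0.002
```

Request:
drive_tool(series=[-1,0,0,1,0,0,0,-1,0,0,0,0,0,0,-1,0,0,0,0,0,0])

```text
t: 30.12
eef_pos: [0.456, -0.1675, 0.0847]
tool_rot: [-0.0, 0.588, 0.809, -0.001]
contact_force: [-6.4, 0.9, 19.6]
gripper_width: -0.0
```

Home here too. Next corner is (+50,+85): lift, then move +100 mm in tool y.

Request:
drive_tool(series=[-1,0,0,-15,0,0,0,-1,0,50,0,0,0,0,-1,0,50,0,0,0,0,-1,0,0,0,0,0,0,-1,0,0,8,0,0,0,-1,0,0,3,0,0,0,-1,0,0,2,0,0,0,-1,0,0,1,0,0,0,-1,0,0,0,0,0,0])

```text
t: 31.25
eef_pos: [0.5492, -0.1357, 0.0848]
tool_rot: [-0.001, 0.587, 0.809, -0.001]
contact_force: [-5.2, 0.7, 10.6]
gripper_width: 0.002
```

Request:
drive_tool(series=[-1,0,0,1,0,0,0,-1,0,0,0,0,0,0,-1,0,0,0,0,0,0])

```text
t: 31.62
eef_pos: [0.5492, -0.1357, 0.0847]
tool_rot: [-0.001, 0.587, 0.809, -0.001]
contact_force: [-8.0, -0.0, 19.0]
gripper_width: 0.003
```

Request:
drive_tool(series=[-1,0,0,-15,0,0,0,-1,-57,0,0,0,0,0,-1,-57,0,0,0,0,0,-1,-56,0,0,0,0,0,-1,0,0,8,0,0,0,-1,0,0,3,0,0,0,-1,0,0,2,0,0,0,-1,0,0,1,0,0,0,-1,0,0,0,0,0,0])

```text
t: 32.75
eef_pos: [0.6032, -0.2944, 0.0849]
tool_rot: [-0.001, 0.586, 0.81, -0.0]
contact_force: [-2.7, 3.6, 7.2]
gripper_width: -0.001
```

Request:
drive_tool(series=[-1,0,0,1,0,0,0,-1,0,0,0,0,0,0,-1,0,0,0,0,0,0])

```text
t: 33.12
eef_pos: [0.6032, -0.2944, 0.0848]
tool_rot: [-0.001, 0.586, 0.81, -0.0]
contact_force: [-6.1, 2.4, 13.2]
gripper_width: 0.001
```

All four corners bottom out at the same height, 84.8 mm. Retreat and look.

Request:
drive_tool(series=[-1,0,0,-20,0,0,0,-1,0,0,-50,0,0,0,-1,0,0,-50,0,0,0,0,0,0,-50,0,0,0,0,0,0,-50,0,0,0,0,-50,0,0,0,0,0,0,-50,0,0,0,0,0,0,-50,0,0,0,0,0,0,0,0,0,0,0,0])

```text
t: 34.25
eef_pos: [0.6494, -0.4429, 0.3022]
tool_rot: [-0.001, 0.589, 0.808, -0.002]
contact_force: [-0.6, 0.5, -0.6]
gripper_width: 0.503
```

Run:
```python
from h import *
cam('side','s5.png');cam('scene','c5.png')
a=cv2.imread('pics/s5.png')[140:400,190:450]; b=cv2.imread('pics/c5.png')[175:435,200:500]
t=cv2.imread('pics/s5.png')[290:390,270:390]; u=cv2.imread('pics/c5.png')[175:265,215:315]
f=lambda i:cv2.resize(i,(400,300),interpolation=cv2.INTER_CUBIC)
cv2.imwrite('pics/v5.png',np.vstack([np.hstack([f(t),f(u)]),np.hstack([f(a),f(b)])]))
o=st();print(o['eef_pos'],o['contact_force'],o['gripper_width'])
```

```text
[ 0.65068071 -0.43833388  0.30303667] [0.06446827 0.96935676 0.52625195] 0.496485309038291
```

View pics/v5.png

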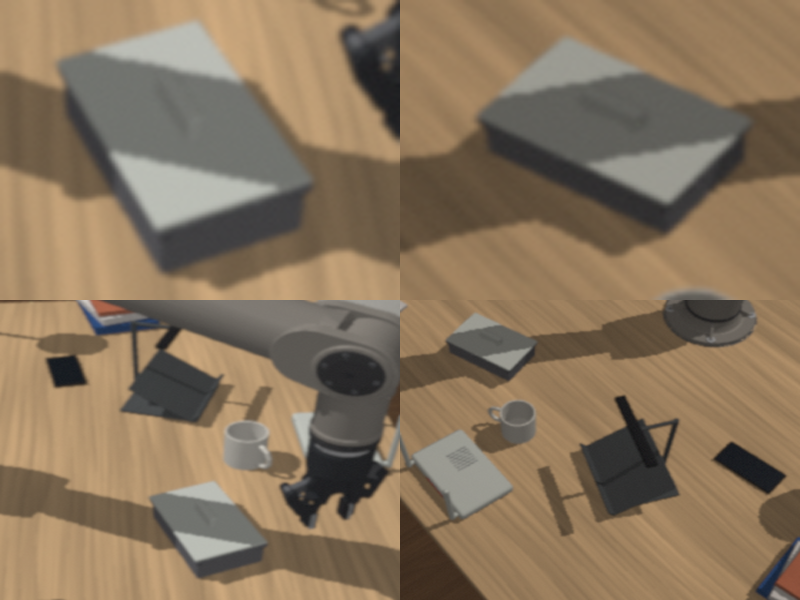

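The lid sits flush and level on the tub in both views, with corners at (58,65), (200,22), (310,185) and (160,232) in the side crop. No catches show. The mug, router and phone are undisturbed and the gripper is clear. Handing in.

```bash
python3 -c "
from station import bot
print(bot.hand_in())"
```

```text
the job is handed in; nothing more can be done
None
```

The job is done and handed in at about 34 s of the 70 s allowed. The plug adapter lies flat on the tub floor beside the spare. The lid was taken off the stand with the tool tilted under the light bar, then lowered onto the catches. I pressed it down by the handle, then pressed each corner in turn.

**Last checks:**
- **Lid seating:** all four corners stopped firmly at the same tool height (84.7–84.8 mm, 13–20 N). That puts the plate top at about 66 mm, which is the fully home height. The final side and scene views show the lid flush all round with no catches visible.
- **Other items:** the mug, router and phone look undisturbed. The mouse was outside the last view, though the arm never went near it. The gripper was open and clear of everything.

**Did not fully agree:**
- Position estimates of the tub differed by up to about 5 mm between cameras, so I did the final fit by feel.
- During the handle press the wrist showed a side moment of about 1.6 N m at 29 N. I stopped pressing there and let go of the handle. The corner presses afterwards showed the lid level.
- The fingertips touched the desk lightly (about 10 N) while gripping the adapter. Setting it down in the tub peaked at about 17 N.

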